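# Stack the porcelain drip coffee maker

### The job

Put the porcelain drip coffee maker together on the cork trivet, from the bottom up and in this order: stand the pot (the tall one with spout and handle) upright in the middle of the trivet, seat the filter chamber with the two ears in the mouth of the pot, then the shallow dish with the holes in the mouth of the filter, and last the lid with the knob on the dish. Each piece must be fully home and level before the next; set the pieces down gently, they are porcelain. Leave the cup, the sugar jar and the milk jug where they stand.

Things in the scene. Friction and masses are not known exactly. Their poses are not given: they have to be found in the camera images.
- trivet_top (a point): Low round trivet of pale wood with a cork middle, fixed to the table: disc 112 mm across, 10 mm high. Point: centre of its top face. z up.
- pot_mid (a point): The pot: upright white porcelain cylinder 66 mm across, 85 mm high, open top (mouth 58 mm across, flat rim). A spout leans out on its -x side (to 60 mm from the axis, end just below the rim), a loop handle on its +x side (to 63 mm); its +y and -y sides are bare, to be gripped across y. Point: on its axis, 42.5 mm above its underside. z up the axis.
- filter_mid (a point): The filter chamber: white porcelain cup 66 mm across, 62 mm high in all, mouth 58 mm, small ears on its +x and -x sides (to 48 mm from the axis), +y and -y sides bare for gripping. Lowest 10 mm: tapered foot (44 mm across, 52 at its top) that plugs into the pot's mouth; the body then rests on the pot's rim. Point: on its axis, 31 mm above the foot's underside. z up the axis; starts upright.
- spreader_mid (a point): The water spreader: shallow round white porcelain dish 64 mm across, 40 mm high in all, mouth 56 mm, small dark holes in its floor, no ears. Lowest 10 mm: tapered foot (44 mm across, 52 at its top) that plugs into the filter's mouth; the dish then rests on the filter's rim. Point: on its axis, 20 mm above the foot's underside. z up the axis; starts upright.
- lid_mid (a point): The lid: white porcelain disc 63 mm across, 42 mm high in all, with an upright round knob 17 mm across, free from 17 to 42 mm above the underside. Lowest 8 mm: tapered plug (42 mm across, 50 at its top) that goes into the spreader's mouth; the disc then rests on its rim. Point: on its axis, 21 mm above the plug's underside. z up the axis; starts upright.
- cup_mid (a point): Bystander: wide white porcelain cup, 96 mm across and 56 mm high, narrowing to the mouth, with one loop handle on its +y side (to 66 mm from the axis). Point: on its axis, 28 mm above the table.
- sugar_jar_mid (a point): Bystander: amber glass sugar jar with a wooden cap, 68 mm across, 80 mm high. Point: on its axis, 40 mm above the table.
- milk_jug_mid (a point): Bystander: steel milk jug with one handle, on its +y side, 64 mm across without it, 75 mm high. Point: on its axis, 37.5 mm above the table.
Not all that is in view belongs to the job. Leave any turquoise look-alike of the part that bears lid_mid alone. Of the things that look like the part that bears trivet_top, take the one that is farthest to the robot's right at the start.

How it is judged:
By the outcome, as a careful person would: the job done as asked, in the order asked, and still so for the second after the job is handed in, with the robot touching nothing.
It also fails if it takes over 128 s, if anything falls off the work surface, if the arm or the gripper's body presses on something with over 40 N, if the wrist force passes 120 N, or if a joint passes its speed limit or range.

### The arm

A 6-joint arm with a two-finger parallel gripper is mounted at the origin on the work surface. World frame = base frame: x ahead of the robot, y to its left, z up, the work surface at z = 0. Lengths are in m, angles in rad, forces in N, time in s.
With the tool pointing down it reaches from about 0.35 to 0.775 m from the base axis. Payload 7.3 kg.
Tool frame: the origin (TCP) lies midway between the tips of the shut fingers; the grasp point (between the pads) lies grasp_offset behind it (grasp_offset is the distance from the TCP to the grasp point, in m); z points along the fingers, y is the line along which they close (so a half turn about z gives the same grasp; the last joint's range is limited). The gripper opens to 92 mm and grips with 3 to 60 N. Pads are 19 mm wide; open, the fingers measure 130 mm over their backs; the gripper's body (75 mm by 190 mm) begins 47 mm behind the grasp point.
Start: joints at [-1.35, 0.342, 1.524, -0, 1.275, -0.146], TCP at [0.188, -0.49, 0.195] pointing down, gripper open.
Joint ranges: [-2.53, 2.53], [-0.77, 2.02], [0.04, 2.7], [-1, 4.14], [0.28, 2.66], [-3.11, 3.11]. Speed limits (rad/s): [2.57, 2.57, 3.14, 3.14, 3.14, 3.14].

### API

Orientations are given as [roll, pitch, yaw] about the fixed x, y, z axes, in that order (R = Rz(yaw) Ry(pitch) Rx(roll)).
In Python, from cell import * gives the robot as it stands.
- The arm moves only by the tool step_arm, never from a script. Its argument "plan" is a list of rows, each a list of 5 numbers: the closure, from -1 (fully open) to 1 (shut), then the shift along the tool's x, y, z in m, then the turn about the tool's z in rad. In form: [[hand, x, y, z, twist], ...]. A call has 1 to 20 rows; each row is the pose to reach, as a shift and turn from the pose commanded when the call began, along the tool's axes at that moment; what a row does not reach only later rows make up. A row lasts 1/8 s, in which the tool goes at most 62.5 mm and 10.7 degrees, less where a joint would pass 70% of its speed; a pose out of reach is approached as far as the arm can. A call with a gripper value outside its range is refused whole. The fingers move at their own pace and stop on an object; "grip_force" is the grip in N (left out, the last holds). Time passes only in rows, so rows that repeat a pose let the fingers close. It gives the time, the measured TCP pose, the force, the opening and the grip force at its end, in the units of the state.
- observe(): the state, without advancing time (a new reading comes with each control period).
- read_camera(name): name is "side" or "top"; returns a dict with "img" (384x512x3 uint8, red, green, blue), "range_z" (384x512 float32, m along the optical axis (not along the pixel's ray), 0 where there is no reading), "fx", "fy", "cx", "cy" (pixels), "R" (3x3) and "t" (3): a world point X has camera coordinates R X + t. Camera axes: x right, y down, z forward; pixel columns grow to the right and rows downward; lengths in m; the calibration is good to about 2 mm. A picture is of the moment at which its call begins.
- hand_in(): hands the job in; it is judged then, once.
The state is a dict: "time": time; "qpos": joint angles; "qvel": joint speeds; "joint_efforts": joint torques, N m; "tool_pos": TCP position; "tool_rot": TCP orientation; "contact_force": force on the tool from outside, world axes, zero at the start; "torque": the same for the moment, N m; "opening": finger opening in m; "grip_force": force on a finger pad.
Only numpy, scipy, OpenCV 4.12 (cv2) and the standard library are available. Lean on these libraries where they do the work, as an engineer would, in place of code of your own. Each camera call takes 0.05 s, during which the arm holds its last target. There are 200 camera calls.

## Working session

There is one attempt and no reset: what is moved stays moved. The work goes in short steps, Python scripts to look and compute and a tool call to move; the robot and the scene stay as the last step left them, time stands still between calls to the robot, and variables do not carry over. Pictures are saved under pics/ and viewed, at most 14 in all, crops included, and the job is handed in when it is done.

Besides the shell and the picture viewer there is one more tool, called after "Emit:" in YAML: its name, and indented under it one key for each argument. step_arm: Moves the arm, as the interface text tells. Its arguments: {"type":"object","properties":{"plan":{"type":"array","items":{"type":"array","items":{"type":"number"}}},"grip_force":{"type":"number"}},"required":["plan"]}

```bash
mkdir -p pics; ls
python3 - <<'E'
from cell import *
import cv2,numpy as np
s=observe();print({k:np.round(v,3) for k,v in s.items()})
for n in("top","side"):
    c=read_camera(n);cv2.imwrite(f"pics/{n}0.png",cv2.resize(c["img"][:,:,::-1],(800,600)));np.savez(f"{n}0.npz",**c)
    print(n,c["fx"],c["fy"],c["cx"],c["cy"],np.round(c["R"],3).tolist(),np.round(c["t"],3), np.round(-c["R"].T@c["t"],3))
E
```

```text
pics
{'time': np.float64(0.0), 'qpos': array([-1.35 ,  0.343,  1.525, -0.   ,  1.275, -0.146]), 'qvel': array([-0.001,  0.001,  0.   ,  0.002, -0.   ,  0.002]), 'joint_efforts': array([  0.   , -43.125, -24.422,   0.072,   0.056,  -0.   ]), 'tool_pos': array([ 0.188, -0.49 ,  0.194]), 'tool_rot': array([-3.14 , -0.   ,  0.367]), 'contact_force': array([ 0.634,  0.691, -0.406]), 'torque': array([-0.02 , -0.021,  0.017]), 'grip_force': np.float64(0.0), 'opening': np.float64(0.092)}
top 368.6884525320036 368.6884525320036 252.47725265536167 182.35061070908617 [[-0.015, -1.0, -0.026], [-0.997, 0.017, -0.077], [0.078, 0.025, -0.997]] [0.043 0.476 1.102] [0.39  0.007 1.136]
side 490.7617822223658 490.7617822223658 253.59848046596562 194.0094917277629 [[0.984, -0.177, -0.003], [-0.116, -0.635, -0.764], [0.133, 0.752, -0.645]] [-0.462  0.127  1.659] [ 0.248 -1.249  1.166]
```

View pics/top0.png

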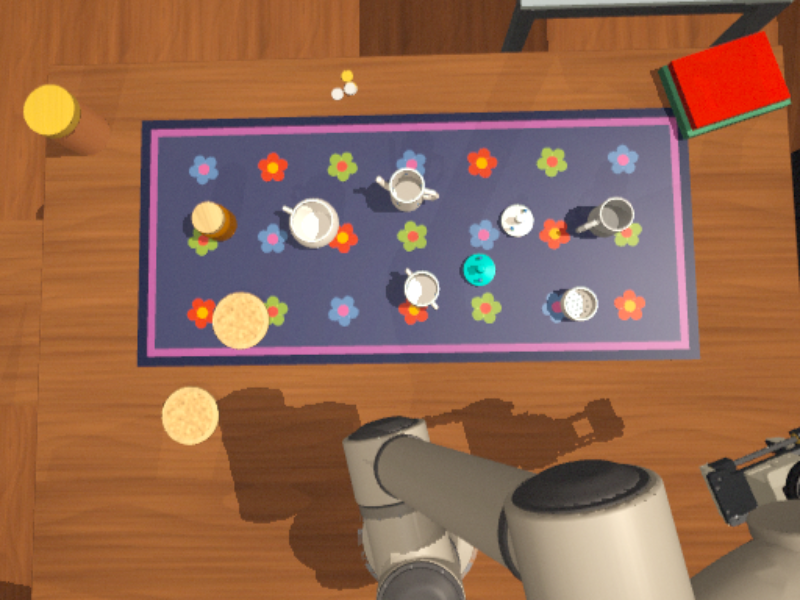

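View pics/side0.png

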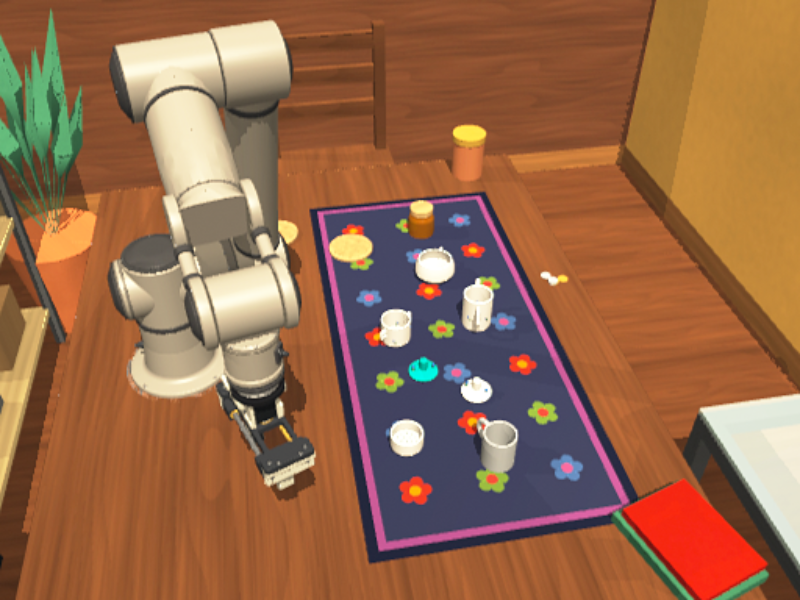

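Top view (800x600): trivets at (240,320) on the mat and (190,415); the rightmost is (240,320). Pot (407,188) with spout and handle, against the steel jug (612,215), which has one handle. Filter (421,288) with two ears, against the cup (313,222), which is wide with one handle. Spreader (579,303) with holes. White lid (517,220), against the turquoise look-alike (479,269). Sugar jar (213,220). I'll check these choices in one crop.

```bash
cat > h.py <<'E'
from cell import *
import cv2,numpy as np
from scipy.optimize import least_squares
def cloud(c):
    v,u=np.mgrid[:384,:512];z=c["range_z"]
    P=np.stack([(u-c["cx"])/c["fx"]*z,(v-c["cy"])/c["fy"]*z,z],-1)
    return (P-c["t"])@np.asarray(c["R"])
def proj(c,X):
    p=c["R"]@np.asarray(X)+c["t"];return np.array([c["fx"]*p[0]/p[2]+c["cx"],c["fy"]*p[1]/p[2]+c["cy"]])
def cast(c,u,v,z):
    C=-c["R"].T@c["t"];d=c["R"].T@np.array([(u-c["cx"])/c["fx"],(v-c["cy"])/c["fy"],1]);return C+d*(z-C[2])/d[2]
def plane(c,mask,z):
    v,u=np.nonzero(mask);return np.array([cast(c,a,b,z)[:2] for a,b in zip(u,v)])
E
python3 - <<'E'
from h import *
print("go",globals().get("grasp_offset"))
c=dict(np.load("top0.npz"));P=cloud(c);img=c["img"]
big=cv2.resize(img[80:250,110:430],(800,425),interpolation=cv2.INTER_CUBIC);cv2.imwrite("pics/crop0.png",big[:,:,::-1])
m=((P[...,2]>0.006)&(P[...,0]>0.2)&(P[...,0]<0.75)&(abs(P[...,1])<.45)).astype(np.uint8);m[260:]=0
n,l,st,ce=cv2.connectedComponentsWithStats(m)
print("table z",np.median(P[100:110,200:210,2]))
for i in range(1,n):
    if st[i,4]<60: continue
    Q=P[l==i]; zt=np.percentile(Q[:,2],98); 
    top=Q[Q[:,2]>zt-.006]
    r=least_squares(lambda p:np.hypot(top[:,0]-p[0],top[:,1]-p[1])-p[2],[*np.median(top[:,:2],0),.03],loss="soft_l1",f_scale=.002).x
    (ex,ey),er=cv2.minEnclosingCircle(top[:,:2].astype(np.float32))
    d=Q[:,:2]-r[:2];rad=np.hypot(*d.T);f=Q[(rad>.037)]
    print(st[i],np.round(ce[i]*1.5625),"zt%.3f"%zt,"fit",np.round(r,4),"enc",np.round([ex,ey,er],4),"far",[tuple(np.round(q-[r[0],r[1],0],3)) for q in f[::max(1,len(f)//6)]])
E
```

```text
go 0.0188
table z 0.0024369548496670076
[240 107  42  29 541] [407. 189.] zt0.088 fit [0.6569 0.009  0.0312] enc [0.5394 0.0107 0.1494] far [(np.float64(0.057), np.float64(-0.007), np.float64(0.006)), (np.float64(0.009), np.float64(0.055), np.float64(0.085)), (np.float64(0.009), np.float64(0.044), np.float64(0.06)), (np.float64(-0.008), np.float64(-0.041), np.float64(0.073)), (np.float64(-0.014), np.float64(-0.056), np.float64(0.071)), (np.float64(-0.011), np.float64(-0.045), np.float64(0.034)), (np.float64(-0.016), np.float64(-0.048), np.float64(0.028))]
[181 126  36  34 726] [312. 222.] zt0.059 fit [0.6001 0.1904 0.0399] enc [0.5107 0.1128 0.1604] far [(np.float64(0.057), np.float64(-0.003), np.float64(0.007)), (np.float64(0.038), np.float64(-0.008), np.float64(0.02)), (np.float64(0.026), np.float64(0.034), np.float64(0.024)), (np.float64(0.001), np.float64(-0.046), np.float64(0.047)), (np.float64(-0.017), np.float64(-0.043), np.float64(0.027)), (np.float64(-0.038), np.float64(0.01), np.float64(0.054)), (np.float64(-0.21), np.float64(-0.183), np.float64(1.136))]
[368 126  38  26 53
[... 2333 characters left out ...]
015 fit [0.4136 0.3398 0.0387] enc [0.4067 0.201  0.1946] far [(np.float64(0.055), np.float64(0.009), np.float64(0.008)), (np.float64(0.039), np.float64(-0.016), np.float64(0.01)), (np.float64(0.022), np.float64(0.045), np.float64(0.012)), (np.float64(-0.001), np.float64(-0.05), np.float64(0.006)), (np.float64(-0.024), np.float64(0.047), np.float64(0.014)), (np.float64(-0.04), np.float64(0.032), np.float64(0.011))]
[118 247  21  13 200] [197. 397.] zt0.015 fit [0.2645 0.4225 0.0173] enc [0.3236 0.2274 0.2301] far [(np.float64(0.126), np.float64(-0.415), np.float64(1.136)), (np.float64(0.126), np.float64(-0.415), np.float64(1.136)), (np.float64(-0.015), np.float64(-0.035), np.float64(0.009))]
```

```bash
python3 -c "
import cell;print([ (k,getattr(cell,k)) for k in dir(cell) if not k.startswith('_') and isinstance(getattr(cell,k),(int,float,str))])"
```

```text
[('grasp_offset', 0.0188)]
```

View pics/crop0.png

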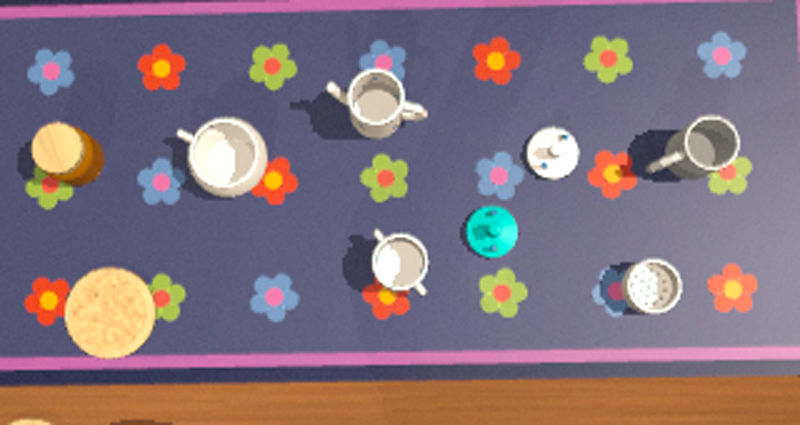

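The crop confirms the choices: pot (375,103), filter with two ears (400,262), holed dish (652,285), white lid (552,152), mat trivet (110,312). Now I'll compute the first move.

```bash
cat >> h.py <<'E'
def to(x,y,z,yaw):
    s=observe();p=s["tool_pos"];w=s["tool_rot"][2];d=np.array([x,y,z])-p
    tw=-((yaw-w+np.pi)%(2*np.pi)-np.pi)
    L=[np.cos(w)*d[0]+np.sin(w)*d[1],np.sin(w)*d[0]-np.cos(w)*d[1],-d[2]]
    print("t%.2f"%s["time"],"pos",np.round(p,4),"rot",np.round(s["tool_rot"],3),"F",np.round(s["contact_force"],1),"shift",np.round(L,4),"twist",round(tw,3))
E
python3 - <<'E'
from h import *
c=dict(np.load("top0.npz"));hsv=cv2.cvtColor(c["img"],cv2.COLOR_RGB2HSV)
roi=np.zeros((384,512),np.uint8);roi[180:232,130:180]=1
m=roi*((hsv[...,0]>8)&(hsv[...,0]<28)&(hsv[...,1]<170)&(hsv[...,2]>150)).astype(np.uint8)
m=cv2.morphologyEx(m,cv2.MORPH_OPEN,np.ones((7,7),np.uint8))
q=plane(c,m,.01);print("trivet",q.mean(0),np.sqrt(len(q)),(q.max(0)+q.min(0))/2,np.ptp(q,0))
to(.657,.009,.16,1.344)
E
```

```text
trivet [0.41453137 0.34028517] 32.41913015489465 [0.41500656 0.34035155] [0.10773061 0.1084346 ]
t0.10 pos [ 0.1882 -0.4897  0.1942] rot [-3.14  -0.     0.367] F [-0.6 -0.2 -0.9] shift [ 0.6165 -0.2974  0.0342] twist -0.977
```

Emit:
step_arm:
  plan:
    - [-1, 0.617, -0.297, 0.034, -0.977]
    - [-1, 0.617, -0.297, 0.034, -0.977]
    - [-1, 0.617, -0.297, 0.034, -0.977]
    - [-1, 0.617, -0.297, 0.034, -0.977]
    - [-1, 0.617, -0.297, 0.034, -0.977]
    - [-1, 0.617, -0.297, 0.034, -0.977]
    - [-1, 0.617, -0.297, 0.034, -0.977]
    - [-1, 0.617, -0.297, 0.034, -0.977]
    - [-1, 0.617, -0.297, 0.034, -0.977]
    - [-1, 0.617, -0.297, 0.034, -0.977]
    - [-1, 0.617, -0.297, 0.034, -0.977]
    - [-1, 0.617, -0.297, 0.034, -0.977]
    - [-1, 0.617, -0.297, 0.034, -0.977]
    - [-1, 0.617, -0.297, 0.034, -0.977]
    - [-1, 0.617, -0.297, 0.034, -0.977]
    - [-1, 0.617, -0.297, 0.034, -0.977]
  grip_force: 20

```text
time: 2.1
tool_pos: [0.6576, 0.0076, 0.1613]
tool_rot: [3.141, 0.0, 1.343]
contact_force: [0.5, 0.0, 0.3]
opening: 0.0915
grip_force: 0.0
```

Run:
```python
from h import *
to(.657,.009,.042,1.344)
c=read_camera("side");np.savez("side1.npz",**c)
cv2.imwrite("pics/s1.png",cv2.resize(c["img"][130:280,230:430],(800,600),interpolation=cv2.INTER_CUBIC)[:,:,::-1])
P=cloud(dict(np.load("side0.npz")))
```

```text
t2.10 pos [0.6576 0.0076 0.1613] rot [3.141 0.    1.343] F [0.5 0.  0.3] shift [ 0.0012 -0.0009  0.1193] twist -0.001
```

View pics/s1.png

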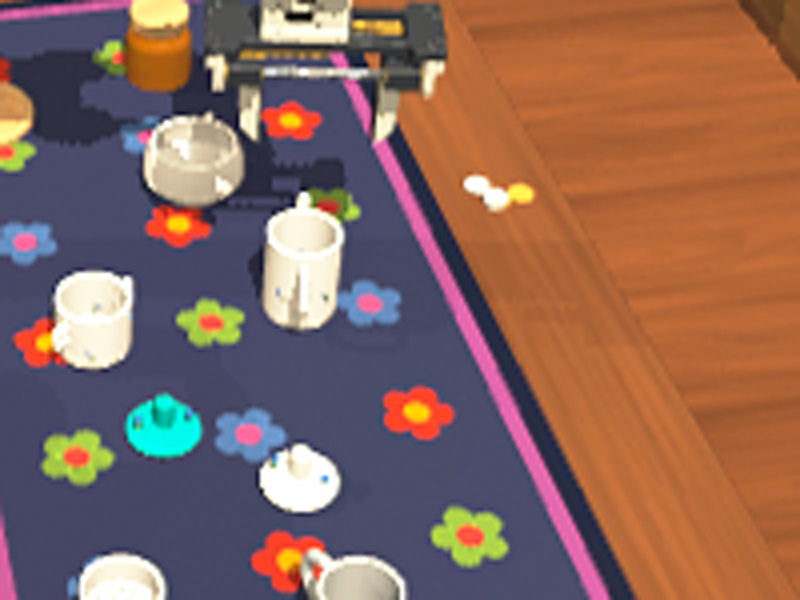

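The gripper hovers above the pot: fingertips at crop (250,135) and (385,135), pot rim centre at about (303,232). I'll cross-check with the side calibration.

Run:
```python
from h import *
c=dict(np.load("side1.npz"))
print(proj(c,[.657,.009,.085]),"seen",230+303/4,130+232/4)
print(cast(c,230+303/4,130+232/4,.085), "tips", proj(c,[.6576,.0076,.1613]),"seen",230+318/4,130+137/4)
```

```text
[306.5299167  188.08156335] seen 305.75 188.0
[0.65446057 0.00991735 0.085     ] tips [308.32673404 170.78924965] seen 309.5 164.25
```

Emit:
step_arm:
  plan:
    - [-1, 0.001, -0.001, 0.04, 0]
    - [-1, 0.001, -0.001, 0.08, 0]
    - [-1, 0.001, -0.001, 0.11, 0]
    - [-1, 0.001, -0.001, 0.119, 0]
    - [-1, 0.001, -0.001, 0.119, 0]
    - [1, 0.001, -0.001, 0.119, 0]
    - [1, 0.001, -0.001, 0.119, 0]
    - [1, 0.001, -0.001, 0.119, 0]
    - [1, 0.001, -0.001, 0.119, 0]
    - [1, 0.001, -0.001, 0.119, 0]
    - [1, 0.001, -0.001, 0.119, 0]
    - [1, 0.001, -0.001, 0.119, 0]
  grip_force: 20

```text
time: 3.65
tool_pos: [0.6572, 0.0096, 0.0426]
tool_rot: [3.141, -0.0, 1.344]
contact_force: [-2.3, 0.8, 5.6]
opening: 0.0661
grip_force: 20.0
```

Gripped at 66 mm. Lift a little first.

Emit:
step_arm:
  plan:
    - [1, 0, 0, -0.01, 0]
    - [1, 0, 0, -0.03, 0]
    - [1, 0, 0, -0.07, 0]
    - [1, 0, 0, -0.12, 0]
    - [1, 0, 0, -0.12, 0]
    - [1, 0, 0, -0.12, 0]
  grip_force: 25

```text
time: 4.4
tool_pos: [0.6561, 0.0097, 0.1605]
tool_rot: [-3.139, 0.0, 1.344]
contact_force: [-0.5, 0.1, -4.1]
opening: 0.0657
grip_force: 25.0
```

Run:
```python
from h import *
to(.4145,.340,.155,1.344)
```

```text
t4.40 pos [0.6561 0.0097 0.1605] rot [-3.139  0.     1.344] F [-0.5  0.1 -4.1] shift [ 0.2674 -0.3097  0.0055] twist -0.0
```

Emit:
step_arm:
  plan:
    - [1, 0.02, -0.023, 0.001, 0]
    - [1, 0.055, -0.064, 0.002, 0]
    - [1, 0.09, -0.104, 0.003, 0]
    - [1, 0.125, -0.145, 0.004, 0]
    - [1, 0.16, -0.185, 0.005, 0]
    - [1, 0.195, -0.226, 0.005, 0]
    - [1, 0.225, -0.26, 0.005, 0]
    - [1, 0.25, -0.289, 0.005, 0]
    - [1, 0.263, -0.304, 0.005, 0]
    - [1, 0.267, -0.31, 0.005, 0]
    - [1, 0.267, -0.31, 0.005, 0]
    - [1, 0.267, -0.31, 0.005, 0]

```text
time: 5.9
tool_pos: [0.4158, 0.3386, 0.1566]
tool_rot: [3.141, 0.001, 1.342]
contact_force: [0.3, 0.2, -3.4]
opening: 0.0663
grip_force: 25.0
```

Run:
```python
from h import *
to(.4145,.340,.054,1.344)
for n in ("side",):
    c=read_camera(n);np.savez("side2.npz",**c)
    cv2.imwrite("pics/s2.png",cv2.resize(c["img"][80:230,150:350],(800,600),interpolation=cv2.INTER_CUBIC)[:,:,::-1])
    print(proj(c,[.4145,.34,.01]))
```

```text
t5.90 pos [0.4158 0.3386 0.1566] rot [3.141e+00 1.000e-03 1.342e+00] F [ 0.3  0.2 -3.4] shift [ 0.0011 -0.0016  0.1026] twist -0.002
[225.13107689 157.74595152]
```

View pics/s2.png

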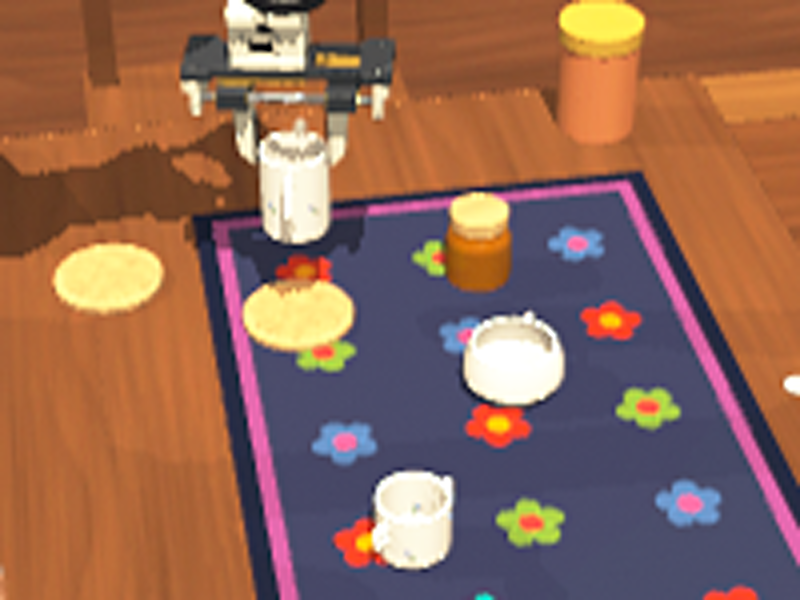

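The pot hangs upright at crop (295,190) above the trivet, centre (298,315). Now lower it gently.

Emit:
step_arm:
  plan:
    - [1, 0.001, -0.001, 0.03, 0]
    - [1, 0.001, -0.001, 0.06, 0]
    - [1, 0.001, -0.0015, 0.08, 0]
    - [1, 0.001, -0.0015, 0.09, 0]
    - [1, 0.001, -0.0015, 0.095, 0]
    - [1, 0.001, -0.0015, 0.098, 0]
    - [1, 0.001, -0.0015, 0.1, 0]
    - [1, 0.001, -0.0015, 0.101, 0]
    - [1, 0.001, -0.0015, 0.102, 0]
    - [1, 0.001, -0.0015, 0.102, 0]
    - [1, 0.001, -0.0015, 0.102, 0]

```text
time: 7.32
tool_pos: [0.4138, 0.3409, 0.0549]
tool_rot: [3.141, -0.0, 1.344]
contact_force: [-0.4, -0.0, -3.2]
opening: 0.0658
grip_force: 25.0
```

Emit:
step_arm:
  plan:
    - [1, 0, 0, 0.0005, 0]
    - [1, 0, 0, 0.001, 0]
    - [1, 0, 0, 0.0015, 0]
    - [1, 0, 0, 0.002, 0]
    - [1, 0, 0, 0.0025, 0]
    - [1, 0, 0, 0.0025, 0]

```text
time: 8.07
tool_pos: [0.4139, 0.3409, 0.0527]
tool_rot: [3.141, -0.0, 1.344]
contact_force: [-2.4, -1.0, 2.8]
opening: 0.0659
grip_force: 25.0
```

Emit:
step_arm:
  plan:
    - [0.1, 0, 0, 0, 0]
    - [-0.5, 0, 0, 0, 0]
    - [-1, 0, 0, 0, 0]
    - [-1, 0, 0, 0, 0]
    - [-1, 0, 0, 0, 0]
    - [-1, 0, 0, 0, 0]
    - [-1, 0, 0, -0.03, 0]
    - [-1, 0, 0, -0.08, 0]
    - [-1, 0, 0, -0.13, 0]
    - [-1, 0, 0, -0.15, 0]
    - [-1, 0, 0, -0.15, 0]

```text
time: 9.45
tool_pos: [0.4145, 0.3413, 0.2038]
tool_rot: [3.139, -0.002, 1.344]
contact_force: [0.1, -0.4, -0.1]
opening: 0.0921
grip_force: 0.0
```

Run:
```python
from h import *
to(.4663,-.0157,.15,.62)
```

```text
t9.45 pos [0.4145 0.3413 0.2038] rot [ 3.139e+00 -2.000e-03  1.344e+00] F [ 0.1 -0.4 -0.1] shift [-0.3362  0.1308  0.0538] twist 0.724
```

Emit:
step_arm:
  plan:
    - [-1, -0.336, 0.131, 0.054, 0.724]
    - [-1, -0.336, 0.131, 0.054, 0.724]
    - [-1, -0.336, 0.131, 0.054, 0.724]
    - [-1, -0.336, 0.131, 0.054, 0.724]
    - [-1, -0.336, 0.131, 0.054, 0.724]
    - [-1, -0.336, 0.131, 0.054, 0.724]
    - [-1, -0.336, 0.131, 0.054, 0.724]
    - [-1, -0.336, 0.131, 0.054, 0.724]
    - [-1, -0.336, 0.131, 0.054, 0.724]
    - [-1, -0.336, 0.131, 0.054, 0.724]

```text
time: 10.7
tool_pos: [0.4657, -0.0148, 0.1483]
tool_rot: [3.142, -0.0, 0.622]
contact_force: [0.4, 0.8, -0.1]
opening: 0.0919
grip_force: 0.0
```

```bash
cat >> h.py <<'E'
def topfit(c,x,y,z,rad,band=.007):
    P=cloud(c);d=np.hypot(P[...,0]-x,P[...,1]-y);Q=P[(d<rad+.008)&(abs(P[...,2]-z)<band)]
    r=least_squares(lambda p:np.hypot(Q[:,0]-p[0],Q[:,1]-p[1])-p[2],[x,y,rad],loss="soft_l1",f_scale=.002).x
    print("fit",np.round(r,4),len(Q),"z",np.round(np.percentile(Q[:,2],[10,50,90]),4))
E
python3 - <<'E'
from h import *
to(.4663,-.0157,.0215,.62)
c=read_camera("top");np.savez("top3.npz",**c)
topfit(c,.4145,.34,.097,.031)
c0=dict(np.load("top0.npz"))
topfit(c0,.657,.009,.087,.031);topfit(c0,.4663,-.0157,.064,.031);topfit(c0,.4347,-.3151,.042,.03)
c=read_camera("side");cv2.imwrite("pics/s3.png",cv2.resize(c["img"][80:230,150:350],(800,600),interpolation=cv2.INTER_CUBIC)[:,:,::-1])
E
```

```text
t10.70 pos [ 0.4657 -0.0148  0.1483] rot [ 3.142 -0.     0.622] F [ 0.4  0.8 -0.1] shift [-0.      0.001   0.1268] twist 0.002
fit [0.4143 0.339  0.0308] 113 z [0.0922 0.0955 0.0981]
fit [0.657  0.0086 0.0308] 108 z [0.0823 0.0847 0.0875]
fit [ 0.4666 -0.0158  0.0306] 90 z [0.0607 0.0627 0.0657]
fit [ 0.4346 -0.3152  0.0297] 98 z [0.037  0.0404 0.0425]
```

View pics/s3.png

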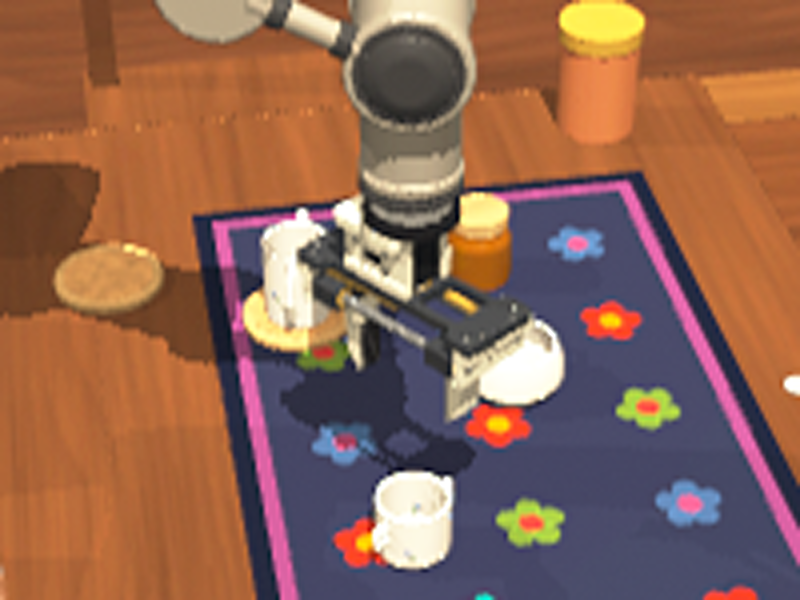

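The pot stands on the trivet (crop (295,275)), centred within about 1 mm. The filter (413,520) is under the open gripper. Grasp it.

Emit:
step_arm:
  plan:
    - [-1, 0, 0.001, 0.04, 0]
    - [-1, 0, 0.001, 0.09, 0]
    - [-1, 0, 0.001, 0.117, 0]
    - [-1, 0, 0.001, 0.126, 0]
    - [-1, 0, 0.001, 0.126, 0]
    - [1, 0, 0.001, 0.126, 0]
    - [1, 0, 0.001, 0.126, 0]
    - [1, 0, 0.001, 0.126, 0]
    - [1, 0, 0.001, 0.126, 0]
    - [1, 0, 0.001, 0.126, 0]
    - [1, 0, 0.001, 0.126, 0]
    - [1, 0, 0.001, 0.126, 0]
  grip_force: 20

```text
time: 12.3
tool_pos: [0.4665, -0.0165, 0.0228]
tool_rot: [3.142, -0.0, 0.62]
contact_force: [-1.3, 3.0, 7.2]
opening: 0.0655
grip_force: 20.0
```

Emit:
step_arm:
  plan:
    - [1, 0, 0, -0.01, 0]
    - [1, 0, 0, -0.03, 0]
    - [1, 0, 0, -0.07, 0]
    - [1, 0, 0, -0.12, 0]
    - [1, 0, 0, -0.16, 0]
    - [1, 0, 0, -0.16, 0]
    - [1, 0, 0, -0.16, 0]
  grip_force: 20

```text
time: 13.18
tool_pos: [0.4657, -0.0168, 0.1816]
tool_rot: [-3.141, 0.001, 0.62]
contact_force: [-1.1, -0.7, -1.9]
opening: 0.0659
grip_force: 20.0
```

Run:
```python
from h import *
to(.4143,.3393,.185,.62)
```

```text
t13.18 pos [ 0.4657 -0.0168  0.1816] rot [-3.141e+00  1.000e-03  6.200e-01] F [-1.1 -0.7 -1.9] shift [ 0.165  -0.3197 -0.0034] twist -0.0
```

Emit:
step_arm:
  plan:
    - [1, 0.015, -0.03, 0, -0.1]
    - [1, 0.035, -0.07, 0, -0.25]
    - [1, 0.06, -0.115, 0, -0.4]
    - [1, 0.083, -0.16, 0, -0.55]
    - [1, 0.105, -0.205, 0, -0.65]
    - [1, 0.128, -0.25, 0, -0.724]
    - [1, 0.145, -0.282, 0, -0.724]
    - [1, 0.157, -0.305, 0, -0.724]
    - [1, 0.163, -0.317, 0, -0.724]
    - [1, 0.165, -0.32, 0, -0.724]
    - [1, 0.165, -0.32, 0, -0.724]
    - [1, 0.165, -0.32, 0, -0.724]

```text
time: 14.68
tool_pos: [0.4151, 0.3386, 0.1822]
tool_rot: [3.142, 0.0, 1.343]
contact_force: [0.7, -0.5, -1.6]
opening: 0.0661
grip_force: 20.0
```

Run:
```python
from h import *
to(.4143,.3393,.108,1.344)
c=read_camera("side");cv2.imwrite("pics/s4.png",cv2.resize(c["img"][80:200,150:310],(800,600),interpolation=cv2.INTER_CUBIC)[:,:,::-1])
```

```text
t14.68 pos [0.4151 0.3386 0.1822] rot [3.142 0.    1.343] F [ 0.7 -0.5 -1.6] shift [ 0.0005 -0.0009  0.0742] twist -0.001
```

View pics/s4.png

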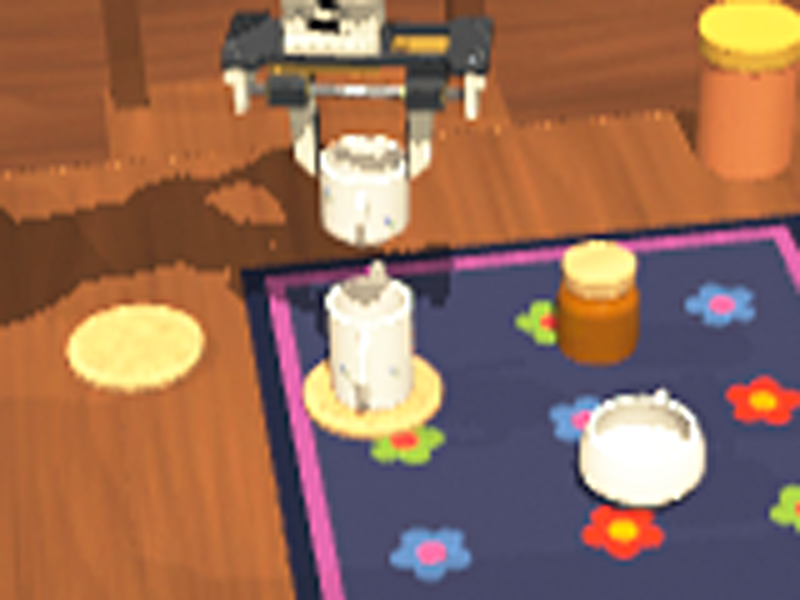

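The filter (crop (365,190)) hangs level above the pot mouth (370,295), in line. Lower it.

Emit:
step_arm:
  plan:
    - [1, 0.0005, -0.001, 0.025, 0]
    - [1, 0.0005, -0.001, 0.045, 0]
    - [1, 0.0005, -0.001, 0.055, 0]
    - [1, 0.0005, -0.001, 0.061, 0]
    - [1, 0.0005, -0.001, 0.065, 0]
    - [1, 0.0005, -0.001, 0.068, 0]
    - [1, 0.0005, -0.001, 0.07, 0]
    - [1, 0.0005, -0.001, 0.0715, 0]
    - [1, 0.0005, -0.001, 0.0725, 0]
    - [1, 0.0005, -0.001, 0.073, 0]
    - [1, 0.0005, -0.001, 0.073, 0]
    - [1, 0.0005, -0.001, 0.073, 0]

```text
time: 16.23
tool_pos: [0.414, 0.3403, 0.1093]
tool_rot: [3.141, -0.0, 1.344]
contact_force: [1.2, -0.0, -2.6]
opening: 0.0659
grip_force: 20.0
```

Emit:
step_arm:
  plan:
    - [1, 0, 0, 0.0005, 0]
    - [1, 0, 0, 0.001, 0]
    - [1, 0, 0, 0.0015, 0]
    - [1, 0, 0, 0.002, 0]
    - [1, 0, 0, 0.002, 0]

```text
time: 16.85
tool_pos: [0.4145, 0.3405, 0.108]
tool_rot: [3.14, -0.001, 1.344]
contact_force: [-0.3, -0.4, 4.9]
opening: 0.0659
grip_force: 20.0
```

Contact at the seated height. Release and rise.

Emit:
step_arm:
  plan:
    - [0.1, 0, 0, 0, 0]
    - [-0.5, 0, 0, 0, 0]
    - [-1, 0, 0, 0, 0]
    - [-1, 0, 0, 0, 0]
    - [-1, 0, 0, 0, 0]
    - [-1, 0, 0, 0, 0]
    - [-1, 0, 0, -0.03, 0]
    - [-1, 0, 0, -0.08, 0]
    - [-1, 0, 0, -0.12, 0]
    - [-1, 0, 0, -0.13, 0]
    - [-1, 0, 0, -0.13, 0]

```text
time: 18.23
tool_pos: [0.4139, 0.3402, 0.2371]
tool_rot: [3.141, -0.0, 1.344]
contact_force: [0.1, -0.3, -0.2]
opening: 0.0918
grip_force: 0.0
```

Run:
```python
from h import *
to(.4346,-.3152,.14,.95)
```

```text
t18.23 pos [0.4139 0.3402 0.2371] rot [ 3.141 -0.     1.344] F [ 0.1 -0.3 -0.2] shift [-0.6339  0.1676  0.0971] twist 0.394
```

Emit:
step_arm:
  plan:
    - [-1, -0.634, 0.168, 0.03, 0.394]
    - [-1, -0.634, 0.168, 0.03, 0.394]
    - [-1, -0.634, 0.168, 0.05, 0.394]
    - [-1, -0.634, 0.168, 0.05, 0.394]
    - [-1, -0.634, 0.168, 0.05, 0.394]
    - [-1, -0.634, 0.168, 0.05, 0.394]
    - [-1, -0.634, 0.168, 0.05, 0.394]
    - [-1, -0.634, 0.168, 0.097, 0.394]
    - [-1, -0.634, 0.168, 0.097, 0.394]
    - [-1, -0.634, 0.168, 0.097, 0.394]
    - [-1, -0.634, 0.168, 0.097, 0.394]
    - [-1, -0.634, 0.168, 0.097, 0.394]
    - [-1, -0.634, 0.168, 0.097, 0.394]
    - [-1, -0.634, 0.168, 0.097, 0.394]
    - [-1, -0.634, 0.168, 0.097, 0.394]

```text
time: 20.1
tool_pos: [0.4353, -0.3144, 0.1408]
tool_rot: [3.141, 0.0, 0.951]
contact_force: [-0.9, -0.1, 0.2]
opening: 0.0914
grip_force: 0.0
```

Run:
```python
from h import *
to(.4346,-.3152,.0165,.95)
c=read_camera("top");topfit(c,.4145,.34,.147,.031)
P=cloud(c);d=np.hypot(P[...,0]-.4145,P[...,1]-.34);Q=P[(d<.036)&(P[...,2]>.135)&(P[...,2]<.16)]
A=np.c_[Q[:,:2]-[.4145,.34],np.ones(len(Q))];print("plane",np.linalg.lstsq(A,Q[:,2],rcond=None)[0])
c=read_camera("side");cv2.imwrite("pics/s5.png",cv2.resize(c["img"][80:200,150:310],(800,600),interpolation=cv2.INTER_CUBIC)[:,:,::-1])
```

```text
t20.10 pos [ 0.4353 -0.3144  0.1408] rot [3.141 0.    0.951] F [-0.9 -0.1  0.2] shift [-1.100e-03 -1.000e-04  1.243e-01] twist 0.001
fit [0.4134 0.339  0.0308] 139 z [0.1416 0.1467 0.1492]
plane [-0.01777064  0.01304069  0.14474117]
```

View pics/s5.png

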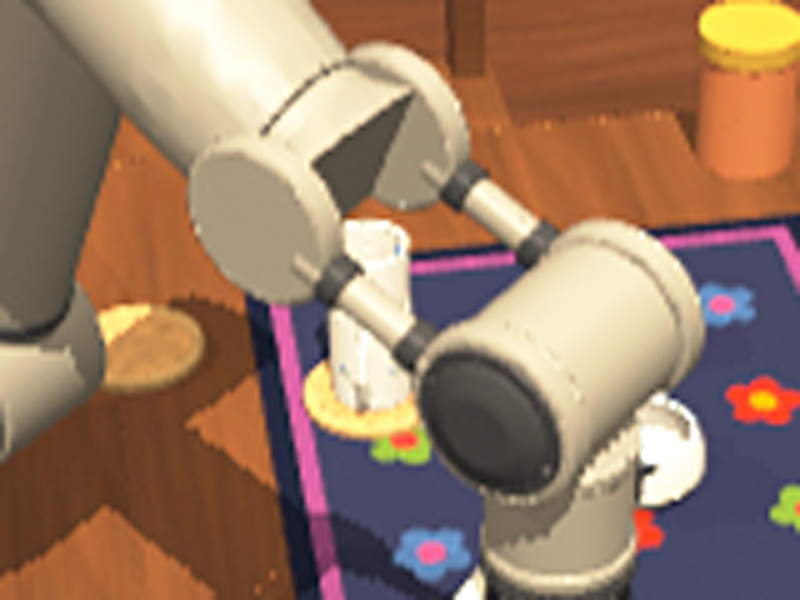

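The filter is seated on the pot (crop (375,240)), rim at 0.147 m and level, partly behind the arm. Now grasp the spreader.

Emit:
step_arm:
  plan:
    - [-1, -0.001, 0, 0.04, 0]
    - [-1, -0.001, 0, 0.09, 0]
    - [-1, -0.001, 0, 0.115, 0]
    - [-1, -0.001, 0, 0.123, 0]
    - [-1, -0.001, 0, 0.123, 0]
    - [1, -0.001, 0, 0.123, 0]
    - [1, -0.001, 0, 0.123, 0]
    - [1, -0.001, 0, 0.123, 0]
    - [1, -0.001, 0, 0.123, 0]
    - [1, -0.001, 0, 0.123, 0]
    - [1, -0.001, 0, 0.123, 0]
    - [1, -0.001, 0, 0.123, 0]
  grip_force: 18

```text
time: 21.7
tool_pos: [0.4344, -0.3161, 0.0173]
tool_rot: [-3.142, 0.0, 0.95]
contact_force: [-0.3, 0.3, 0.7]
opening: 0.026
grip_force: 0.0
```

Emit:
step_arm:
  plan:
    - [1, 0, 0, -0.01, 0]
    - [1, 0, 0, -0.03, 0]
    - [1, 0, 0, -0.07, 0]
    - [1, 0, 0, -0.12, 0]
    - [1, 0, 0, -0.17, 0]
    - [1, 0, 0, -0.2, 0]
    - [1, 0, 0, -0.2, 0]
    - [1, 0, 0, -0.2, 0]

```text
time: 22.7
tool_pos: [0.434, -0.3157, 0.2167]
tool_rot: [-3.14, -0.0, 0.95]
contact_force: [-0.1, -0.9, -0.3]
opening: 0.0006
grip_force: 0.0
```

Run:
```python
from h import *
to(.4143,.3393,.215,1.344)
```

```text
t22.70 pos [ 0.434  -0.3157  0.2167] rot [-3.14 -0.    0.95] F [-0.1 -0.9 -0.3] shift [ 0.5213 -0.3971  0.0017] twist -0.394
```

The fingers shut on nothing. Look.

Run:
```python
from h import *
c=read_camera("side");np.savez("side6.npz",**c);c2=read_camera("top");np.savez("top6.npz",**c2)
a=cv2.resize(c["img"][200:350,200:400],(400,300),interpolation=cv2.INTER_CUBIC)
b=cv2.resize(c2["img"][120:240,270:430],(400,300),interpolation=cv2.INTER_CUBIC)
cv2.imwrite("pics/s6.png",np.hstack([a,b])[:,:,::-1])
```

```text
(no output)
```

View pics/s6.png

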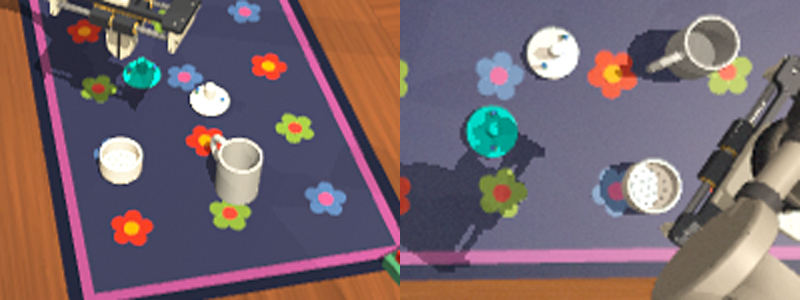

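The spreader still stands upright at side (120,160) and top (650,185). I'll measure whether it moved.

Run:
```python
from h import *
c=dict(np.load("top6.npz"));topfit(c,.4346,-.3152,.040,.03)
s=dict(np.load("side6.npz"))
for n in("side0.npz","side6.npz"):
    s=dict(np.load(n));topfit(s,.4346,-.3152,.040,.03)
    hs=cv2.cvtColor(s["img"],cv2.COLOR_RGB2HSV);u,v=proj(s,[.4346,-.3152,.04]).astype(int)
    m=np.zeros((384,512),np.uint8);m[v-35:v+35,u-35:u+35]=((hs[...,1]<60)&(hs[...,2]>120))[v-35:v+35,u-35:u+35]
    n_,l,st,ce=cv2.connectedComponentsWithStats(m);i=1+st[1:,4].argmax();x,y,w,h=st[i,:4];print("bbox",st[i],"exp",u,v,"rim y from left/right mid",cast(s,x+w/2,y+h/2,.02))
print(observe()["tool_pos"],observe()["opening"])
```

```text
fit [ 0.4348 -0.3149  0.0297] 109 z [0.0352 0.0401 0.0433]
fit [ 0.4306 -0.3162  0.0298] 117 z [0.034  0.0378 0.0414]
bbox [249 268  23  24 400] exp 260 276 rim y from left/right mid [ 0.4342688 -0.3101718  0.02     ]
fit [ 0.4308 -0.316   0.0298] 109 z [0.0341 0.0383 0.0414]
bbox [249 268  23  24 414] exp 260 276 rim y from left/right mid [ 0.4342688 -0.3101718  0.02     ]
[ 0.43381349 -0.3155928   0.21602881] 0.0003050565518006101
```

Run:
```python
from h import *
s=dict(np.load("side6.npz"));t=dict(np.load("top6.npz"));p=observe()["tool_pos"]
a,b=proj(s,p),proj(t,p);print(a,b,observe()["tool_rot"])
def crop(i,u,r=50):
    u=u.astype(int);k=i.copy();cv2.circle(k,tuple(map(int,u)),2,(255,0,0),-1);return cv2.resize(k[max(0,u[1]-r):u[1]+r,max(0,u[0]-r):u[0]+r],(400,400),interpolation=cv2.INTER_CUBIC)
cv2.imwrite("pics/s7.png",np.hstack([crop(s["img"],a),crop(t["img"],b)])[:,:,::-1])
```

```text
[261.15380523 234.81515235] [392.25762037 191.20994007] [-3.13899088e+00 -3.36897217e-04  9.49793201e-01]
```

View pics/s7.png

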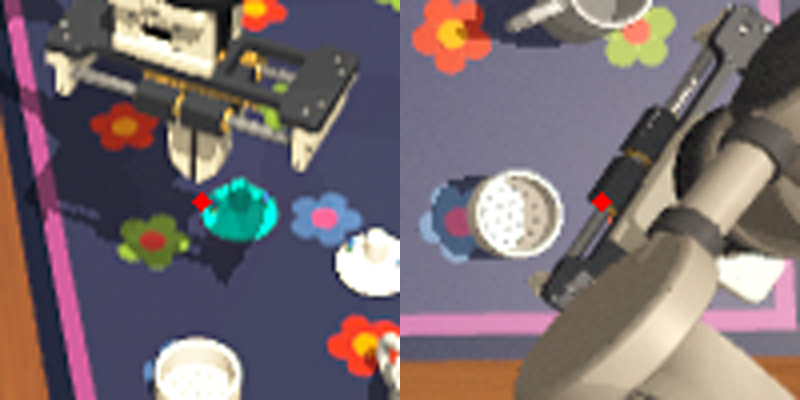

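In the side crop the shut fingertips are at (195,182), but the reported TCP projects to (200,200). The real tips look higher than reported, above the dish, which would explain the miss. I'll measure with the range image.

Run:
```python
from h import *
s=dict(np.load("side6.npz"));P=cloud(s)
Q=P[205:245,245:275].reshape(-1,3);Q=Q[(Q[:,2]>.1)&(Q[:,2]<.35)&(np.hypot(Q[:,0]-.434,Q[:,1]+.3157)<.03)]
print(len(Q),np.round(Q[np.argsort(Q[:,2])[:8]],4));print(np.round(observe()["tool_pos"],4))
P=cloud(dict(np.load("side1.npz")));Q=P[140:180,285:335].reshape(-1,3);Q=Q[(Q[:,2]>.13)&(Q[:,2]<.3)&(np.hypot(Q[:,0]-.657,Q[:,1]-.009)<.075)]
print(len(Q),np.round(Q[np.argsort(Q[:,2])[:8]],4))
```

```text
211 [[ 0.4215 -0.3195  0.2478]
 [ 0.424  -0.3207  0.2485]
 [ 0.4283 -0.3265  0.2495]
 [ 0.4309 -0.3272  0.2498]
 [ 0.4262 -0.3233  0.2506]
 [ 0.4214 -0.3201  0.2521]
 [ 0.4187 -0.3198  0.2523]
 [ 0.4265 -0.3218  0.2528]]
[ 0.4338 -0.3156  0.216 ]
467 [[ 0.7013 -0.0082  0.1912]
 [ 0.7008  0.0023  0.1919]
 [ 0.7013  0.0046  0.1942]
 [ 0.7028  0.0097  0.1945]
 [ 0.6068  0.0091  0.1954]
 [ 0.6008  0.0129  0.1975]
 [ 0.607   0.0107  0.1984]
 [ 0.7004 -0.0201  0.2001]]
```

The real tips sit 30 mm above the reported TCP in both looks (open 0.191 vs 0.161, shut 0.248 vs 0.216). The earlier grips held near the rims, so they were unaffected. For the dish I want the real tip at about 0.018, which is a reported −0.012.

Run:
```python
from h import *
to(.4346,-.3152,-.012,.95)
```

```text
t22.80 pos [ 0.4338 -0.3156  0.216 ] rot [-3.139 -0.     0.95 ] F [0.4 0.5 0.3] shift [0.0008 0.0004 0.228 ] twist -0.0
```

Emit:
step_arm:
  plan:
    - [-1, 0, 0, 0, 0]
    - [-1, 0, 0, 0.03, 0]
    - [-1, 0, 0, 0.06, 0]
    - [-1, 0, 0, 0.08, 0]
    - [-1, 0, 0, 0.1, 0]
    - [-1, 0, 0, 0.12, 0]
    - [-1, 0, 0, 0.14, 0]
    - [-1, 0, 0, 0.14, 0]
    - [-1, 0, 0, 0.14, 0]
    - [-1, 0, 0, 0.14, 0]

```text
time: 24.05
tool_pos: [0.4348, -0.3166, 0.0782]
tool_rot: [3.14, 0.0, 0.95]
contact_force: [-0.2, -0.2, -0.8]
opening: 0.0909
grip_force: 0.0
```

Run:
```python
from h import *
to(.4346,-.3152,-.012,.95)
c=read_camera("side");P=cloud(c);p=observe()["tool_pos"]
u,v=proj(c,p).astype(int);Q=P[v-30:v+20,u-40:u+40].reshape(-1,3);Q=Q[(Q[:,2]>.06)&(Q[:,2]<.2)&(np.hypot(*(Q[:,:2]-p[:2]).T)<.075)]
print(observe()["opening"],np.round(Q[np.argsort(Q[:,2])[:6]],4))
```

```text
t24.05 pos [ 0.4348 -0.3166  0.0782] rot [3.14 0.   0.95] F [-0.2 -0.2 -0.8] shift [ 0.001  -0.001   0.0902] twist -0.0
0.09165115048380487 [[ 0.3987 -0.284   0.1086]
 [ 0.4646 -0.3514  0.1097]
 [ 0.388  -0.2955  0.1103]
 [ 0.3907 -0.2966  0.111 ]
 [ 0.4671 -0.3532  0.1112]
 [ 0.385  -0.2959  0.1113]]
```

Emit:
step_arm:
  plan:
    - [-1, 0.001, -0.001, 0.03, 0]
    - [-1, 0.001, -0.001, 0.06, 0]
    - [-1, 0.001, -0.001, 0.08, 0]
    - [-1, 0.001, -0.001, 0.086, 0]
    - [-1, 0.001, -0.001, 0.09, 0]
    - [-1, 0.001, -0.001, 0.09, 0]

```text
time: 24.85
tool_pos: [0.4345, -0.3151, -0.0121]
tool_rot: [3.14, 0.0, 0.95]
contact_force: [-0.2, -0.2, -0.6]
opening: 0.0918
grip_force: 0.0
```

Emit:
step_arm:
  plan:
    - [1, 0, 0, 0, 0]
    - [1, 0, 0, 0, 0]
    - [1, 0, 0, 0, 0]
    - [1, 0, 0, 0, 0]
    - [1, 0, 0, 0, 0]
    - [1, 0, 0, 0, 0]
    - [1, 0, 0, 0, 0]
  grip_force: 18

```text
time: 25.72
tool_pos: [0.4343, -0.3149, -0.0125]
tool_rot: [3.141, 0.0, 0.95]
contact_force: [-0.1, 1.5, 3.5]
opening: 0.0643
grip_force: 18.0
```

Gripped at 64 mm. Lift.

Emit:
step_arm:
  plan:
    - [1, 0, 0, -0.01, 0]
    - [1, 0, 0, -0.03, 0]
    - [1, 0, 0, -0.07, 0]
    - [1, 0, 0, -0.12, 0]
    - [1, 0, 0, -0.17, 0]
    - [1, 0, 0, -0.19, 0]
    - [1, 0, 0, -0.2, 0]
    - [1, 0, 0, -0.2, 0]

```text
time: 26.72
tool_pos: [0.4341, -0.3147, 0.1872]
tool_rot: [-3.142, 0.0, 0.95]
contact_force: [0.4, -0.2, -2.3]
opening: 0.0639
grip_force: 18.0
```

Run:
```python
from h import *
to(.414,.339,.19,1.344)
```

```text
t26.73 pos [ 0.4341 -0.3147  0.1872] rot [-3.142  0.     0.95 ] F [ 0.4 -0.2 -2.3] shift [ 0.52   -0.3966 -0.0028] twist -0.394
```

Emit:
step_arm:
  plan:
    - [1, 0.02, -0.015, 0, -0.05]
    - [1, 0.055, -0.042, 0, -0.1]
    - [1, 0.095, -0.072, 0, -0.15]
    - [1, 0.135, -0.103, 0, -0.2]
    - [1, 0.175, -0.133, 0, -0.25]
    - [1, 0.215, -0.164, 0, -0.3]
    - [1, 0.255, -0.194, 0, -0.35]
    - [1, 0.295, -0.225, 0, -0.394]
    - [1, 0.335, -0.255, 0, -0.394]
    - [1, 0.375, -0.286, 0, -0.394]
    - [1, 0.415, -0.317, 0, -0.394]
    - [1, 0.45, -0.343, 0, -0.394]
    - [1, 0.48, -0.366, 0, -0.394]
    - [1, 0.502, -0.383, 0, -0.394]
    - [1, 0.515, -0.393, 0, -0.394]
    - [1, 0.52, -0.397, 0, -0.394]
    - [1, 0.52, -0.397, 0, -0.394]
    - [1, 0.52, -0.397, 0, -0.394]

```text
time: 28.98
tool_pos: [0.414, 0.3383, 0.1872]
tool_rot: [-3.142, 0.0, 1.343]
contact_force: [-0.9, -0.2, -1.6]
opening: 0.0643
grip_force: 18.0
```

Run:
```python
from h import *
to(.414,.339,.1245,1.344)
c=read_camera("side");cv2.imwrite("pics/s8.png",cv2.resize(c["img"][80:200,150:310],(800,600),interpolation=cv2.INTER_CUBIC)[:,:,::-1])
```

```text
t28.98 pos [0.414  0.3383 0.1872] rot [-3.142  0.     1.343] F [-0.9 -0.2 -1.6] shift [ 0.0007 -0.0001  0.0627] twist -0.001
```

View pics/s8.png

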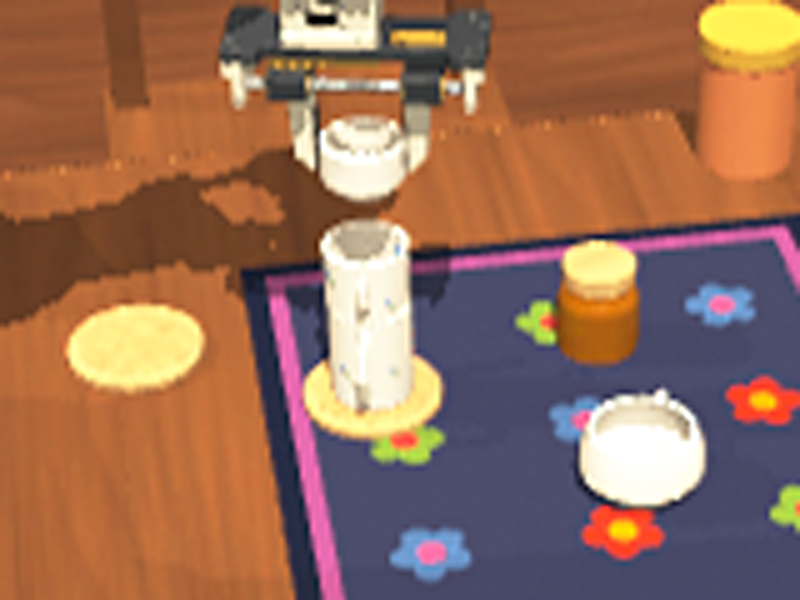

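The dish (crop (363,160)) hangs above the filter mouth (367,238), aligned. Lower it: seated at a reported z of about 0.1245.

Emit:
step_arm:
  plan:
    - [1, 0.0005, 0, 0.02, 0]
    - [1, 0.0005, 0, 0.037, 0]
    - [1, 0.0005, 0, 0.047, 0]
    - [1, 0.0005, 0, 0.052, 0]
    - [1, 0.0005, 0, 0.056, 0]
    - [1, 0.0005, 0, 0.058, 0]
    - [1, 0.0005, 0, 0.0595, 0]
    - [1, 0.0005, 0, 0.0605, 0]
    - [1, 0.0005, 0, 0.061, 0]
    - [1, 0.0005, 0, 0.061, 0]
    - [1, 0.0005, 0, 0.061, 0]

```text
time: 30.4
tool_pos: [0.414, 0.3397, 0.1263]
tool_rot: [3.141, -0.0, 1.344]
contact_force: [-0.4, -0.4, -0.6]
opening: 0.0644
grip_force: 18.0
```

Emit:
step_arm:
  plan:
    - [1, 0, 0, 0.0005, 0]
    - [1, 0, 0, 0.001, 0]
    - [1, 0, 0, 0.0015, 0]
    - [1, 0, 0, 0.0015, 0]
    - [1, 0, 0, 0.0015, 0]

```text
time: 31.02
tool_pos: [0.414, 0.3396, 0.1248]
tool_rot: [3.142, 0.0, 1.344]
contact_force: [0.5, 0.7, -1.5]
opening: 0.0645
grip_force: 18.0
```

Emit:
step_arm:
  plan:
    - [1, 0, 0, 0.0005, 0]
    - [1, 0, 0, 0.001, 0]
    - [1, 0, 0, 0.001, 0]
    - [1, 0, 0, 0.001, 0]

```text
time: 31.52
tool_pos: [0.4141, 0.3397, 0.1245]
tool_rot: [3.141, -0.001, 1.344]
contact_force: [-1.8, -0.9, 5.1]
opening: 0.064
grip_force: 18.0
```

Contact at the seated height. Release and rise.

Emit:
step_arm:
  plan:
    - [0.1, 0, 0, 0, 0]
    - [-0.5, 0, 0, 0, 0]
    - [-1, 0, 0, 0, 0]
    - [-1, 0, 0, 0, 0]
    - [-1, 0, 0, 0, 0]
    - [-1, 0, 0, 0, 0]
    - [-1, 0, 0, -0.03, 0]
    - [-1, 0, 0, -0.07, 0]
    - [-1, 0, 0, -0.09, 0]
    - [-1, 0, 0, -0.09, 0]
    - [-1, 0, 0, -0.09, 0]

```text
time: 32.9
tool_pos: [0.4134, 0.3393, 0.2126]
tool_rot: [-3.14, 0.001, 1.344]
contact_force: [0.7, -0.1, -0.9]
opening: 0.092
grip_force: 0.0
```

Run:
```python
from h import *
to(.601,-.206,.10,1.25)
c=dict(np.load("top6.npz"));P=cloud(c)
d=np.hypot(P[...,0]-.601,P[...,1]+.206);v,u=np.nonzero((d<.038)&(P[...,2]>.008)&(P[...,2]<.025))
hs=cv2.cvtColor(c["img"],cv2.COLOR_RGB2HSV)
a,b=proj(c,[.601,-.206,.02]).astype(int)
m=np.zeros((384,512),np.uint8);m[b-18:b+18,a-18:a+18]=((hs[...,1]<70)&(hs[...,2]>110))[b-18:b+18,a-18:a+18]
k=max(cv2.findContours(m,0,1)[0],key=cv2.contourArea);(e,f),r=cv2.minEnclosingCircle(k);print("disc",cast(c,e,f,.015),r*3)
Q=P[(d<.03)&(P[...,2]>.034)&(P[...,2]<.05)];print("knob",Q.mean(0),len(Q))
```

```text
t32.90 pos [0.4134 0.3393 0.2126] rot [-3.140e+00  1.000e-03  1.344e+00] F [ 0.7 -0.1 -0.9] shift [-0.4891  0.3055  0.1126] twist 0.094
disc [ 0.60492169 -0.20284215  0.015     ] 74.24650955200195
knob [ 0.59991785 -0.2057575   0.04194769] 28
```

Emit:
step_arm:
  plan:
    - [-1, -0.489, 0.305, 0, -0.2]
    - [-1, -0.489, 0.305, 0, -0.227]
    - [-1, -0.489, 0.305, 0, -0.227]
    - [-1, -0.489, 0.305, 0, -0.227]
    - [-1, -0.489, 0.305, 0, -0.227]
    - [-1, -0.489, 0.305, 0.05, -0.227]
    - [-1, -0.489, 0.305, 0.113, -0.227]
    - [-1, -0.489, 0.305, 0.113, -0.227]
    - [-1, -0.489, 0.305, 0.113, -0.227]
    - [-1, -0.489, 0.305, 0.113, -0.227]
    - [-1, -0.489, 0.305, 0.113, -0.227]
    - [-1, -0.489, 0.305, 0.113, -0.227]
    - [-1, -0.489, 0.305, 0.113, -0.227]
    - [-1, -0.489, 0.305, 0.113, -0.227]

```text
time: 34.65
tool_pos: [0.6013, -0.2044, 0.1017]
tool_rot: [3.141, 0.001, 1.572]
contact_force: [-0.3, 0.2, -0.3]
opening: 0.0919
grip_force: 0.0
```

Run:
```python
from h import *
to(.600,-.206,-.009,1.571)
c=read_camera("top");topfit(c,.414,.339,.177,.03)
P=cloud(c);d=np.hypot(P[...,0]-.4135,P[...,1]-.339);Q=P[(d<.036)&(P[...,2]>.17)&(P[...,2]<.19)]
A=np.c_[Q[:,:2]-[.4135,.339],np.ones(len(Q))];print("plane",np.linalg.lstsq(A,Q[:,2],rcond=None)[0])
c=read_camera("side");
cv2.imwrite("pics/s9.png",np.hstack([cv2.resize(c["img"][80:200,150:250],(400,480),interpolation=cv2.INTER_CUBIC),cv2.resize(c["img"][180:300,260:360],(400,480),interpolation=cv2.INTER_CUBIC)])[:,:,::-1])
```

```text
t34.65 pos [ 0.6013 -0.2044  0.1017] rot [3.141e+00 1.000e-03 1.572e+00] F [-0.3  0.2 -0.3] shift [-0.0016 -0.0013  0.1107] twist 0.001
fit [0.4144 0.3373 0.0298] 143 z [0.1731 0.177  0.1794]
plane [-0.00299699  0.00406395  0.17657701]
```

View pics/s9.png

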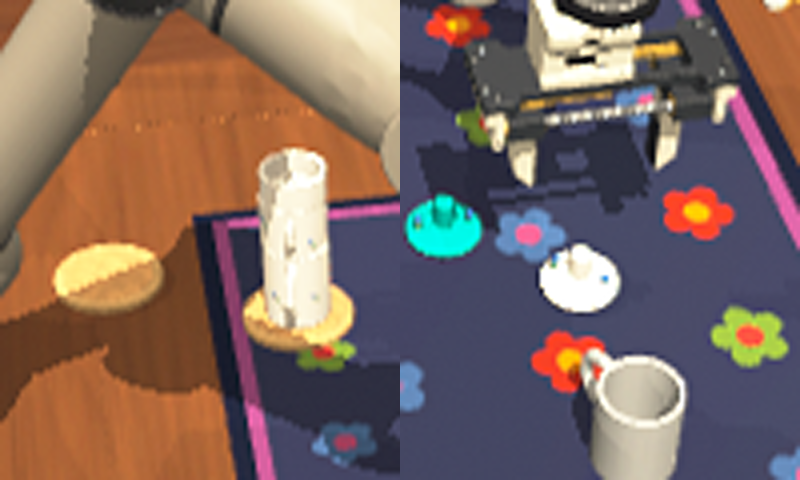

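The dish is seated on the stack (left panel (292,165)), rim at 0.177 m and level. The open gripper is above the white lid (right panel (580,275)). Lower and grip the knob.

Emit:
step_arm:
  plan:
    - [-1, -0.0015, -0.001, 0.03, 0]
    - [-1, -0.0015, -0.001, 0.07, 0]
    - [-1, -0.0015, -0.001, 0.095, 0]
    - [-1, -0.0015, -0.001, 0.105, 0]
    - [-1, -0.0015, -0.001, 0.11, 0]
    - [-1, -0.0015, -0.001, 0.11, 0]
    - [0.2, -0.0015, -0.001, 0.11, 0]
    - [0.4, -0.0015, -0.001, 0.11, 0]
    - [1, -0.0015, -0.001, 0.11, 0]
    - [1, -0.0015, -0.001, 0.11, 0]
    - [1, -0.0015, -0.001, 0.11, 0]
    - [1, -0.0015, -0.001, 0.11, 0]
    - [1, -0.0015, -0.001, 0.11, 0]
    - [1, -0.0015, -0.001, 0.11, 0]
    - [1, -0.0015, -0.001, 0.11, 0]
    - [1, -0.0015, -0.001, 0.11, 0]
  grip_force: 18

```text
time: 36.75
tool_pos: [0.6001, -0.207, -0.0092]
tool_rot: [-3.142, 0.0, 1.571]
contact_force: [1.5, -0.2, -0.3]
opening: 0.0164
grip_force: 18.0
```

Emit:
step_arm:
  plan:
    - [1, 0, 0, -0.01, 0]
    - [1, 0, 0, -0.03, 0]
    - [1, 0, 0, -0.07, 0]
    - [1, 0, 0, -0.12, 0]
    - [1, 0, 0, -0.17, 0]
    - [1, 0, 0, -0.21, 0]
    - [1, 0, 0, -0.23, 0]
    - [1, 0, 0, -0.23, 0]
    - [1, 0, 0, -0.23, 0]

```text
time: 37.88
tool_pos: [0.5995, -0.2067, 0.2198]
tool_rot: [-3.14, -0.001, 1.571]
contact_force: [0.1, 0.3, -2.2]
opening: 0.0163
grip_force: 18.0
```

Run:
```python
from h import *
to(.4143,.3385,.22,1.571)
```

```text
t37.88 pos [ 0.5995 -0.2067  0.2198] rot [-3.140e+00 -1.000e-03  1.571e+00] F [ 0.1  0.3 -2.2] shift [ 5.452e-01 -1.852e-01 -2.000e-04] twist -0.0
```

Emit:
step_arm:
  plan:
    - [1, 0.02, -0.007, 0, 0]
    - [1, 0.055, -0.019, 0, 0]
    - [1, 0.1, -0.034, 0, 0]
    - [1, 0.145, -0.049, 0, 0]
    - [1, 0.19, -0.065, 0, 0]
    - [1, 0.235, -0.08, 0, 0]
    - [1, 0.28, -0.095, 0, 0]
    - [1, 0.325, -0.11, 0, 0]
    - [1, 0.37, -0.126, 0, 0]
    - [1, 0.415, -0.141, 0, 0]
    - [1, 0.455, -0.155, 0, 0]
    - [1, 0.49, -0.167, 0, 0]
    - [1, 0.52, -0.177, 0, 0]
    - [1, 0.537, -0.182, 0, 0]
    - [1, 0.5445, -0.185, 0, 0]
    - [1, 0.5445, -0.185, 0, 0]
    - [1, 0.5445, -0.185, 0, 0]

```text
time: 40.0
tool_pos: [0.4155, 0.3367, 0.2207]
tool_rot: [-3.142, 0.0, 1.57]
contact_force: [-0.5, -0.2, -0.7]
opening: 0.0164
grip_force: 18.0
```

Run:
```python
from h import *
to(.4143,.338,.1598,1.571)
c=read_camera("side");cv2.imwrite("pics/s10.png",cv2.resize(c["img"][60:180,150:310],(800,600),interpolation=cv2.INTER_CUBIC)[:,:,::-1])
```

```text
t40.00 pos [0.4155 0.3367 0.2207] rot [-3.142  0.     1.57 ] F [-0.5 -0.2 -0.7] shift [ 0.0013 -0.0012  0.0609] twist -0.001
```

View pics/s10.png

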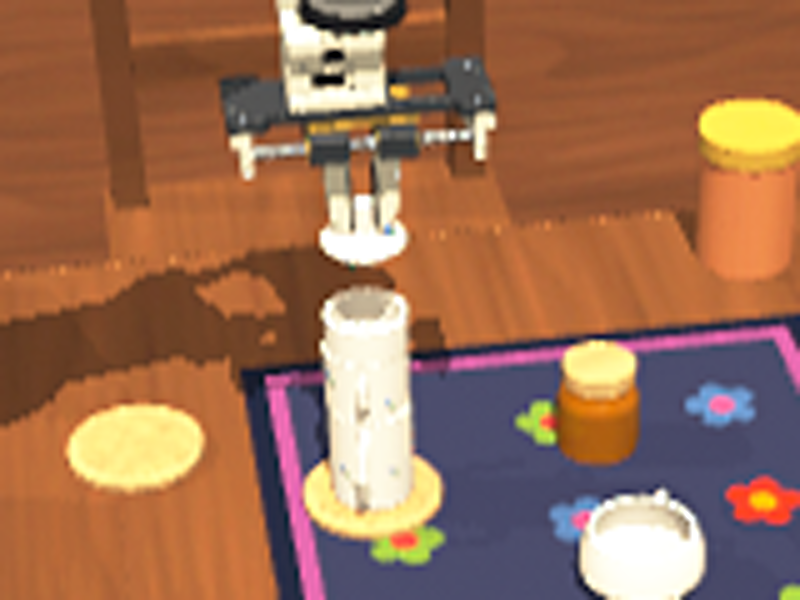

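The lid (crop (363,240)) hangs level over the dish mouth (365,305), aligned. Lower it.

Emit:
step_arm:
  plan:
    - [1, 0.001, -0.001, 0.02, 0]
    - [1, 0.001, -0.001, 0.037, 0]
    - [1, 0.001, -0.001, 0.046, 0]
    - [1, 0.001, -0.001, 0.051, 0]
    - [1, 0.001, -0.001, 0.0545, 0]
    - [1, 0.001, -0.001, 0.057, 0]
    - [1, 0.001, -0.001, 0.0585, 0]
    - [1, 0.001, -0.001, 0.0595, 0]
    - [1, 0.001, -0.001, 0.06, 0]
    - [1, 0.001, -0.001, 0.06, 0]
    - [1, 0.001, -0.001, 0.06, 0]

```text
time: 41.42
tool_pos: [0.4141, 0.3386, 0.1608]
tool_rot: [3.142, 0.0, 1.571]
contact_force: [0.8, -0.3, -0.8]
opening: 0.0166
grip_force: 18.0
```

Emit:
step_arm:
  plan:
    - [1, 0, 0, 0.0005, 0]
    - [1, 0, 0, 0.001, 0]
    - [1, 0, 0, 0.001, 0]
    - [1, 0, 0, 0.001, 0]

```text
time: 41.92
tool_pos: [0.414, 0.3385, 0.1597]
tool_rot: [-3.141, 0.0, 1.571]
contact_force: [0.0, -0.9, -0.8]
opening: 0.0164
grip_force: 18.0
```

Emit:
step_arm:
  plan:
    - [1, 0, 0, 0.0005, 0]
    - [1, 0, 0, 0.001, 0]
    - [1, 0, 0, 0.001, 0]
    - [1, 0, 0, 0.001, 0]

```text
time: 42.42
tool_pos: [0.4143, 0.3387, 0.1597]
tool_rot: [3.14, -0.001, 1.571]
contact_force: [-1.7, -0.6, 6.2]
opening: 0.0162
grip_force: 18.0
```

Emit:
step_arm:
  plan:
    - [0.5, 0, 0, 0, 0]
    - [0.2, 0, 0, 0, 0]
    - [0.2, 0, 0, 0, 0]
    - [0, 0, 0, 0, 0]
    - [0, 0, 0, 0, 0]
    - [0, 0, 0, -0.02, 0]
    - [0, 0, 0, -0.06, 0]
    - [0, 0, 0, -0.09, 0]
    - [0, -0.06, 0, -0.09, 0]
    - [0, -0.12, 0, -0.09, 0]
    - [0, -0.18, 0, -0.09, 0]
    - [0, -0.24, 0, -0.09, 0]
    - [0, -0.3, 0, -0.09, 0]
    - [0, -0.3, 0, -0.09, 0]
    - [0, -0.3, 0, -0.09, 0]

```text
time: 44.3
tool_pos: [0.4141, 0.0387, 0.2489]
tool_rot: [3.141, -0.0, 1.57]
contact_force: [-0.2, 0.3, -0.5]
opening: 0.0462
grip_force: 0.0
```

Run:
```python
from h import *
c=read_camera("top");P=cloud(c);d=np.hypot(P[...,0]-.414,P[...,1]-.339)
Q=P[(d<.036)&(P[...,2]>.176)&(P[...,2]<.196)];A=np.c_[Q[:,:2]-[.414,.339],np.ones(len(Q))]
print("disc plane",np.linalg.lstsq(A,Q[:,2],rcond=None)[0],Q.mean(0),"knob",P[(d<.03)&(P[...,2]>.2)&(P[...,2]<.25)].mean(0))
s=read_camera("side")
cv2.imwrite("pics/s11.png",np.hstack([cv2.resize(s["img"][60:180,150:250],(400,480),interpolation=cv2.INTER_CUBIC),cv2.resize(c["img"],(400,300))[:,:,:] if 0 else cv2.resize(c["img"][60:300,100:300],(400,480))])[:,:,::-1])
```

```text
disc plane [-0.0016208   0.01973158  0.1839388 ] [0.414307   0.33540154 0.1838673 ] knob [0.41486255 0.33699765 0.20962939]
```

View pics/s11.png

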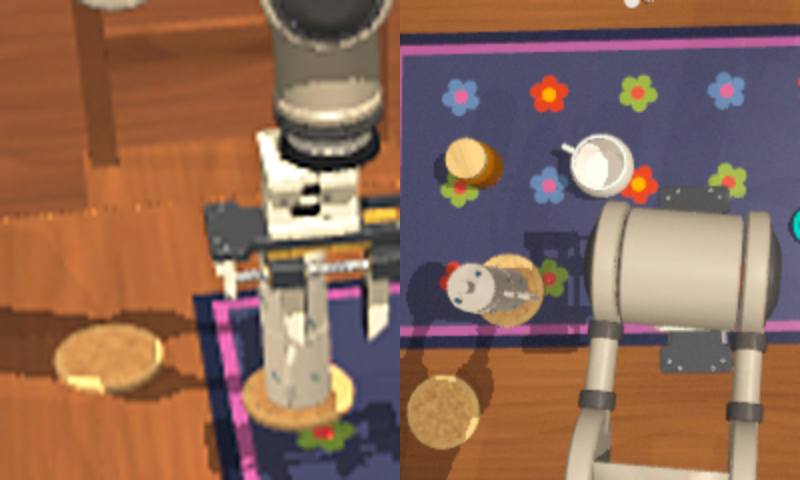

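The full stack stands on the trivet, lid on top (right panel (468,285)). Its disc is at 0.184 m and level, and the arm is clear. Hand in.

```bash
python3 -c "
from cell import *
print(hand_in())"
```

```text
the job is handed in; nothing more can be done
None
```

The coffee maker is assembled on the right-hand trivet in the order asked (pot, filter, dish, lid), each part measured at about its seated height and level, and the job is handed in at about 44 s; the verdict was not returned.

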